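Close a sprung housing for tacking and hold it shut

TASK

Slide the tray, with the lower housing half lying in it, fully home in the slotted holder on the bench. Then fit the upper housing half down onto the two dowels of the lower half, press it against the spring inside until the two halves meet all round, and finish while still holding it pressed shut: do not let go, for it is about to be tack-welded. Leave the can, hammer, rivet bin and wrench where they are.

Things in the scene. Friction and masses are not known exactly. Their poses are not given: they have to be found in the camera images.
- holder_home (a point): Slotted tray holder of grey bars, fixed to the bench, open above. Point on the bench where tray_mid lies when the tray is home; x points the way the tray slides in (mouth to stop), z up. Guide bars run x = -58 to +58 mm, inner sides at y = +-53 mm; steel lips 16 to 22 mm above the bench reach over the tray's edges, in to y = +-44 mm. Stop bar: face at x = +55.5 mm, 26 mm high.
- holder_mouth (a point): Middle of the holder's mouth, on the bench, at x = -58 mm from holder_home, same axes. Before it two flared bars, 22 mm high, open out to about y = +-70 mm at 27 mm before this point. The bench is the holder's floor. A tray pushed against the stop lies 0.5 mm past holder_home.
- tray_mid (a point): Loose steel tray, 0.5 kg, 110 x 100 x 6 mm plate flat on the bench before the mouth, with a low rim (to 14 mm above the bench) that pockets the lower half. Point: centre of the plate's underside; x along the 110 mm towards the leading edge, which enters the holder first; z up. A tongue 40 mm wide runs back to x = -110 mm and carries the grip post.
- tray_post (a point): The tray's upright steel grip post: 24 mm along the tray's x, 20 mm across (y), from 6 to 56 mm above the bench. Point: its centre, 31 mm above the bench, at x = -90 mm on the tray; axes as the tray's. With the tray home the post is outside the holder, 90 mm before holder_home.
- lower_face (a point): Lower housing half: loose aluminium block 100 (x) x 70 (y) x 30 mm, 0.4 kg, in the tray's pocket (1.5 mm play), x along the tray's. Point: centre of its flat top face, 36 mm above the bench; z up. Two upright steel dowels stand on the face at x = +-36 mm, y = 0: diameter 10 mm, 22 mm tall, the top 7 mm tapering to 4.4 mm. A sprung brass cup stands between them.
- spring_cup (a joint): Brass cup, 28 mm in diameter, amid the lower half's top face, pushed up by a spring: 0 = up, 8 mm above the face (start); 0.008 m = pressed in level with the face. The spring pushes 7 N when up, 12 N when level: the upper half's weight does not press it in, so the halves stay 8 mm apart until pushed together.
- upper_rib (a point): Upper housing half: loose aluminium, 0.4 kg, flat on the bench: plate 100 (x) x 70 (y) x 24 mm with two 12 mm through holes at x = +-36 mm, y = 0 for the dowels, and on top a rib to hold it by, 46 (x) x 22 (y) mm, 24 to 68 mm above the underside. Point: rib centre, 46 mm above the underside; x along rib and holes, z up. It fits either way round.
- upper_face (a point): Centre of the upper half's flat underside (46 mm below upper_rib, same axes). When the housing is shut this point coincides with lower_face.
- can: Bystander: closed steel can, 64 mm in diameter, 75 mm tall, beyond the work; origin at the centre of its underside.
- hammer: Bystander: hammer, 240 mm long, lying on the bench beyond the work.
- rivets: Bystander: grey open plastic bin, 90 x 70 x 30 mm; origin at the centre of its underside.
- wrench: Bystander: steel wrench lying on the bench beyond the holder.
Mind the look-alikes: they are no part of the job. What is shaped like the part that bears upper_rib but pink is not meant. Leave any brown look-alike of the part that bears lower_face alone.

How it is judged:
By the outcome, as a careful person would: the job done as asked, in the order asked, and still so for the second after the job is handed in, while the arm keeps its last pose, push and grip.
It also fails if it takes over 58 s, if anything falls off the work surface, if the arm or the gripper's body presses on something with over 40 N, if the wrist force passes 120 N, or if a joint passes its speed limit or range.

ROBOT

A 6-joint arm with a two-finger parallel gripper is mounted at the origin on the work surface. World frame = base frame: x ahead of the robot, y to its left, z up, the work surface at z = 0. Lengths are in mm, angles in rad, forces in N, time in s.
With the tool pointing down it reaches from about 350 to 775 mm from the base axis. Payload 7.3 kg.
Tool frame: the origin (TCP) lies between the finger pads; the fingertips stand 22 mm ahead of it and the grasp point (between the pads) lies 3 mm ahead of it (nose_length is the distance from the TCP to the fingertips, in mm); z points along the fingers, y is the direction in which the jaws open and shut (so a half turn about z gives the same grasp; the last joint's range is limited). The gripper opens to 92 mm and grips with 3 to 60 N. Pads are 19 mm wide; open, the fingers measure 130 mm over their backs; the gripper's body (75 mm by 190 mm) begins 47 mm behind the grasp point.
Start: joints at [1.161, 0.342, 1.524, -0, 1.275, -0.146], TCP at [136.878, 506.86, 248.741] pointing down, gripper open.
Joint ranges: [-2.53, 2.53], [-0.77, 2.02], [0.04, 2.7], [-1, 4.14], [0.28, 2.66], [-3.11, 3.11]. Speed limits (rad/s): [2.57, 2.57, 3.14, 3.14, 3.14, 3.14].

INTERFACE

Orientations are given as [roll, pitch, yaw] about the fixed x, y, z axes, in that order (R = Rz(yaw) Ry(pitch) Rx(roll)).
In Python, from plant import get_obs, capture, close_job, nose_length gives the robot as it stands.
- The arm moves only by the tool step_arm, never from a script. Its argument "increments" is text: rows parted by semicolons, each of 7 numbers parted by spaces: the turn, a rotation vector about the tool's x, y, z in rad, then the shift along the tool's x, y, z in mm, then the opening, from -1 (shut) to 1 (fully open). A call has 1 to 20 rows; each row is the pose to reach, as a shift and turn from the pose commanded when the call began, along the tool's axes at that moment; what a row does not reach only later rows make up. A row lasts 1/8 s, in which the tool goes at most 62.5 mm and 10.7 degrees, less where a joint would pass 70% of its speed; a pose out of reach is approached as far as the arm can. A call with a gripper value outside its range is refused whole. The fingers move at their own pace and stop on an object; the grip force is fixed at half the most. Time passes only in rows, so rows that repeat a pose let the fingers close. It gives the time, the measured TCP pose, the force and the opening at its end, in the units of the state.
- get_obs(): the state, without advancing time (a new reading comes with each control period).
- capture(name): name is "scene" or "top" or "wrist"; returns a dict with "frame" (384x512x3 uint8, red, green, blue), "K" (3x3 intrinsics, pixels), "extrinsics" (4x4, takes a point from world to camera coordinates); the wrist camera has in their place "tool_from_camera" (4x4, takes a point from camera to tool coordinates, whose origin is the TCP and whose axes are the flange's). Camera axes: x right, y down, z forward; pixel columns grow to the right and rows downward; lengths in mm; the calibration is good to about 2 mm. A picture is of the moment at which its call begins: read the wrist's pose just before it. There is no depth.
- close_job(): hands the job in, once; it reports no verdict.
The state is a dict: "time": time; "joint_positions": joint angles; "dq": joint speeds; "tau": joint torques, N m; "tool_pos": TCP position; "tcp_rot": TCP orientation; "contact_force": force on the tool from outside, world axes, zero at the start; "moment": the same for the moment, N m; "grip_width": finger opening in mm.
Only numpy, scipy, OpenCV 4.12 (cv2) and the standard library are available. Lean on these libraries where they do the work, as an engineer would, in place of code of your own. Each camera call takes 0.05 s, during which the arm holds its last target.

## Working session

There is one attempt and no reset: what is moved stays moved. The work goes in short steps, Python scripts to look and compute and a tool call to move; the robot and the scene stay as the last step left them, time stands still between calls to the robot, and variables do not carry over. Pictures are saved under pics/ and viewed, and the job is handed in when it is done.

Besides the shell and the picture viewer there is one more tool, called after "Emit:" as a command line: name --argument value ..., lists and objects as JSON in quotes. step_arm: Moves the arm, as the interface text tells. Its arguments: {"type":"object","properties":{"increments":{"type":"string"}},"required":["increments"]}

```bash
ls; mkdir -p pics; python3 - <<'E'
from plant import *
import cv2
print(get_obs(), nose_length() if callable(nose_length) else nose_length)
for n in("scene","top","wrist"):
    c=capture(n); cv2.imwrite(f"pics/{n}0.png",c["frame"][:,:,::-1]); print(n,c["K"].tolist(),(c.get("extrinsics") if "extrinsics" in c else c["tool_from_camera"]).tolist())
E
```

```text
pics
{'time': 0.0, 'joint_positions': array([ 1.16100907e+00,  3.42681537e-01,  1.52502008e+00, -3.64840572e-05,
        1.27537452e+00, -1.45981493e-01]), 'dq': array([ 7.61249587e-05,  6.68271804e-04, -2.95810758e-04,  8.95094750e-05,
       -1.13425379e-03, -5.70317366e-04]), 'tau': array([-1.82618282e-03, -4.31232584e+01, -2.44215095e+01,  7.15735881e-02,
        5.61300537e-02, -1.09139201e-04]), 'tool_pos': array([136.72709391, 506.49931388, 248.0652359 ]), 'tcp_rot': array([-3.14011988e+00, -1.81275849e-04,  2.87779740e+00]), 'contact_force': array([0.69926068, 0.18001808, 0.56655249]), 'moment': array([0.00098082, 0.0033031 , 0.03264314]), 'grip_width': 91.97444681857176} 22.0
scene [[370.10151417461486, 0.0, 255.50008941653795], [0.0, 370.10151417461486, 188.51110584503127], [0.0, 0.0, 1.0]] [[0.5451216625940697, 0.8382341136803831, 0.01435073632742538, -227.4588529008895], [0.6890534495663342, -0.43822441795832906, -0.577204212688905, -404.5512564054008], [-0.47754341856150817, 0.32453494444750647, -0.8164737308824096, 1330.8526326312733], [0.0, 0.0, 0.0, 1.0]]
top [[441.87423372731377, 0.0, 261.42390280164904], [0.0, 441.87423372731377, 190.44281570023506], [0.0, 0.0, 1.0]] [[0.01831852705363446, -0.9998306360262524, 0.0017694151364101452, -74.92325764581763], [-0.9960907150808884, -0.018402905491630758, -0.08639803469472347, 548.0971704055546], [0.08641596435977443, -0.00017981325256559102, -0.9962591273212832, 1374.4023573840147], [0.0, 0.0, 0.0, 1.0]]
wrist [[269.76881849821876, 0.0, 256.30462515504775], [0.0, 269.76881849821876, 192.25290834157397], [0.0, 0.0, 1.0]] [[0.0015822658411790928, -0.9647276591327021, -0.2632452091475608, 70.56787636704745], [0.9999985236459557, 0.0013500351747425263, 0.0010630667590291298, -0.6624444216315473], [-0.0006701796140083022, -0.2632465025586515, 0.9647283709676631, -135.67224452434996], [0.0, 0.0, 0.0, 1.0]]
```

View pics/scene0.png

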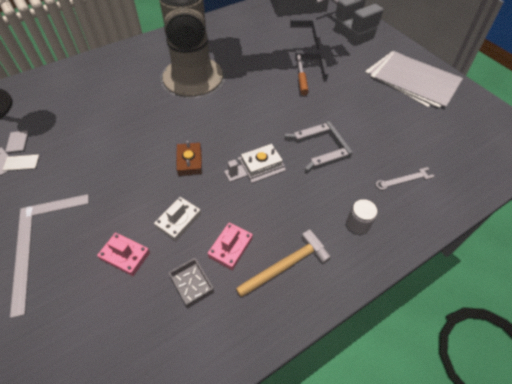

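View pics/top0.png

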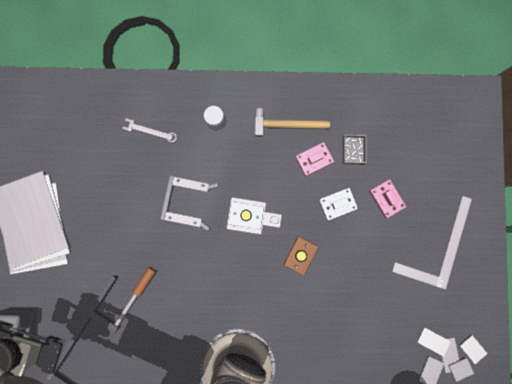

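View pics/wrist0.png

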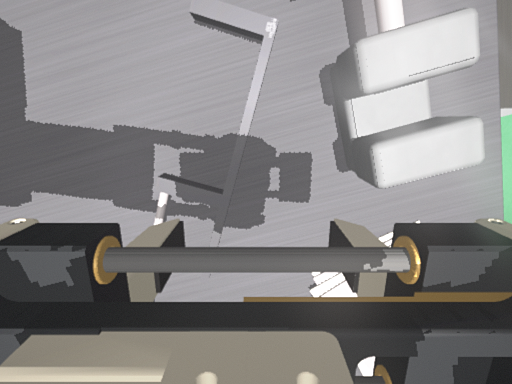

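```bash
cat > h.py <<'E'
import numpy as np, cv2
from scipy.spatial.transform import Rotation as R
def ray(K,E,uv,z):
    E=np.asarray(E);Rr=E[:3,:3];t=E[:3,3]
    o=-Rr.T@t; d=Rr.T@np.linalg.solve(np.asarray(K),[uv[0],uv[1],1.]); return o+d*(z-o[2])/d[2]
def wristE(obs,c):
    T=np.eye(4);T[:3,:3]=R.from_euler('xyz',obs['tcp_rot']).as_matrix();T[:3,3]=obs['tool_pos']
    return np.linalg.inv(T@c['tool_from_camera'])
def proj(K,E,p):
    q=E[:3,:3]@np.asarray(p,float)+E[:3,3]; q=np.asarray(K)@q; return q[:2]/q[2]
E
python3 - <<'E'
from plant import *
from h import *
c=capture("top"); f=c["frame"][:,:,::-1]
cv2.imwrite("pics/topz.png",cv2.resize(f[160:260,150:270],None,fx=6,fy=6,interpolation=cv2.INTER_CUBIC))
cv2.imwrite("pics/topz2.png",cv2.resize(f[160:260,270:390],None,fx=6,fy=6,interpolation=cv2.INTER_CUBIC))
for n,uv,z in[("upper",(338.5,204),24),("lower",(246,215.5),36),("post",(274,219.5),56),("hold",(182,202),22),("can",(213,115),75),("pink",(315,158),24),("brown",(301,256),30)]:
    print(n,ray(c["K"],c["extrinsics"],uv,z).round(0))
E
```

```text
upper [ 511. -309.   24.]
lower [469. -18.  36.]
post [ 458. -105.   56.]
hold [508. 185.  22.]
can [776.  89.  75.]
pink [ 656. -234.   24.]
brown [ 346. -192.   30.]
```

View pics/topz.png

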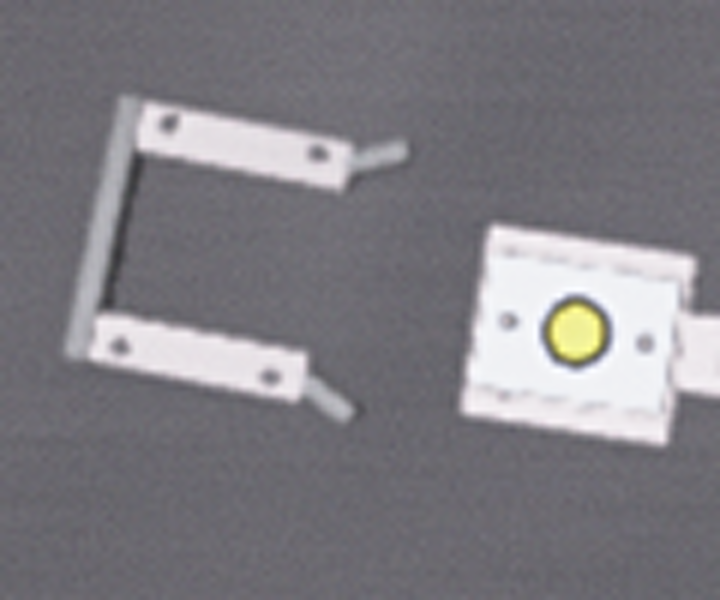

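View pics/topz2.png

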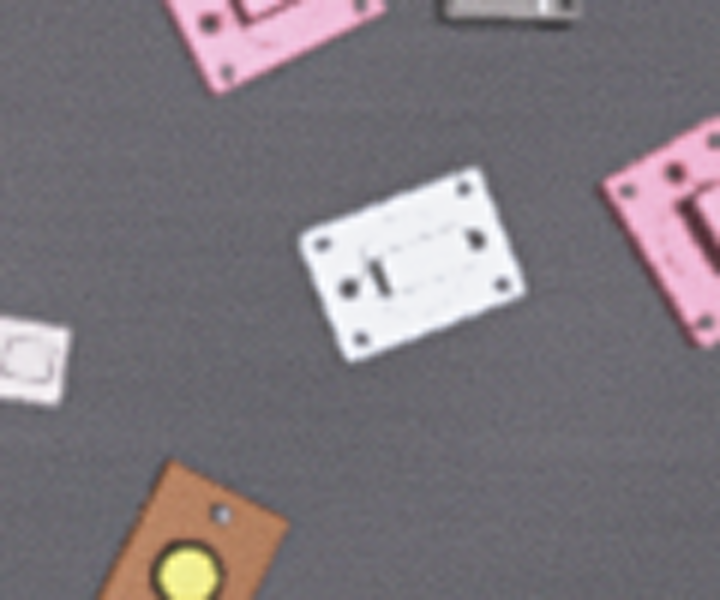

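```bash
cat > meas.py <<'E'
from plant import *
from h import *
c=capture("top");K=c["K"];E=c["extrinsics"]
P=lambda uv,z,ox:ray(K,E,((uv[0]+.5)/6-.5+ox,(uv[1]+.5)/6-.5+160),z)[:2]
A=[P(u,22,150) for u in[(137,150),(343,190),(100,313),(308,352)]]
print("lip",np.round(A,1))
print("ang",[np.degrees(np.arctan2(*(b-a)[::-1])) for a,b in[(A[1],A[0]),(A[3],A[2])]])
print("mouth mid",(A[1]+A[3])/2,np.linalg.norm(A[1]-A[3]), np.linalg.norm(A[1]-A[0]))
T=[P(u,14,150) for u in[(490,225),(695,257),(668,443),(462,412)]]
print("tray",np.round(T,1),np.mean(T,0),np.linalg.norm(T[0]-T[1]),np.linalg.norm(T[1]-T[2]))
print("ang",[np.degrees(np.arctan2(*(b-a)[::-1])) for a,b in[(T[1],T[0]),(T[2],T[3])]])
print("cup",P((576,332),44,150)," dow",P((509,320),58,150),P((645,343),58,150))
print("post",P((28,358),56,270))
U=[P(u,24,270) for u in[(302,238),(478,167),(525,293),(350,361)]]
print("upper",np.round(U,1),np.mean(U,0),np.linalg.norm(U[0]-U[1]),np.linalg.norm(U[1]-U[2]))
print("ang",[np.degrees(np.arctan2(*(b-a)[::-1])) for a,b in[(U[1],U[0]),(U[2],U[3])]])
E
python3 meas.py
```

```text
lip [[563.  217.7]
 [543.8 108.3]
 [476.6 234.1]
 [458.1 124.1]]
ang [np.float64(80.05076678882212), np.float64(80.47030002992848)]
mouth mid [500.93720231 116.19926793] 87.13460653384975 111.10810347188723
tray [[527.3  30.8]
 [512.3 -78.2]
 [413.9 -65.7]
 [428.2  43.1]] [470.41096035 -17.50773317] 110.02311154833768 99.12886746262697
ang [np.float64(82.17025155413083), np.float64(82.52989316959791)]
cup [470.50165267 -17.07277191]  dow [475.58094492  16.87729417] [465.10035245 -52.98147978]
post [ 458.4508745  -105.86925886]
upper [[ 524.9 -250.1]
 [ 564.1 -342.7]
 [ 498.  -367.5]
 [ 460.7 -275.7]] [ 511.92646863 -309.00929185] 100.61609206293855 70.5676934249772
ang [np.float64(112.96886149696975), np.float64(112.14558349568016)]
```

```bash
cat >> h.py <<'E'
def rel(p0,yaw0,p1,yaw1):
    # tool-down frame: x=(c,s,0) y=(s,-c,0) z=(0,0,-1); returns turn about tool z, shift
    c,s=np.cos(yaw0),np.sin(yaw0); d=np.subtract(p1,p0)
    print("turn z %.3f  shift %.1f %.1f %.1f"%(-(yaw1-yaw0),d[0]*c+d[1]*s,d[0]*s-d[1]*c,-d[2]))
E
python3 - <<'E'
from h import *
p=[136.9,506.9,248.7]
rel(p,2.878,[440,120,250],1.437)
rel(p,2.878,[458,-106,210],1.437)
E
```

```text
turn z 1.441  shift -393.4 -294.6 -1.3
turn z 1.441  shift -469.7 -508.1 38.7
```

Emit:
step_arm --increments "0 0 0.3 -100 -75 0 1; 0 0 0.6 -200 -150 0 1; 0 0 0.9 -300 -220 0 1; 0 0 1.2 -394 -295 0 1; 0 0 1.441 -394 -295 0 1; 0 0 1.441 -394 -295 0 1; 0 0 1.441 -394 -295 0 1; 0 0 1.441 -394 -295 0 1; 0 0 1.441 -430 -400 20 1; 0 0 1.441 -470 -508 39 1; 0 0 1.441 -470 -508 39 1; 0 0 1.441 -470 -508 39 1; 0 0 1.441 -470 -508 39 1; 0 0 1.441 -470 -508 39 1; 0 0 1.441 -470 -508 39 1; 0 0 1.441 -470 -508 39 1"

```text
time: 2.25
tool_pos: [458.3, -105.1, 210.0]
tcp_rot: [3.141, -0.0, 1.439]
contact_force: [0.1, -0.4, -0.0]
grip_width: 91.9
```

```bash
python3 - <<'E'
from plant import *
from h import *
import pickle
o=get_obs(); c=capture("wrist"); pickle.dump((o,c),open("w1.pkl","wb"))
print({k:np.round(v,3) for k,v in o.items()})
cv2.imwrite("pics/w1.png",cv2.resize(c["frame"][:,:,::-1],(768,576),interpolation=cv2.INTER_CUBIC))
E
```

```text
{'time': np.float64(2.25), 'joint_positions': array([-0.389,  0.28 ,  1.73 ,  0.   ,  1.132, -0.257]), 'dq': array([-0.006,  0.   , -0.002,  0.001, -0.003, -0.002]), 'tau': array([-9.5000e-02, -3.7953e+01, -2.2623e+01,  6.0000e-02,  5.6000e-02,
        5.0000e-03]), 'tool_pos': array([ 458.272, -105.08 ,  209.983]), 'tcp_rot': array([ 3.141, -0.   ,  1.439]), 'contact_force': array([ 0.103, -0.422, -0.04 ]), 'moment': array([-0.093,  0.078, -0.043]), 'grip_width': np.float64(91.852)}
```

View pics/w1.png

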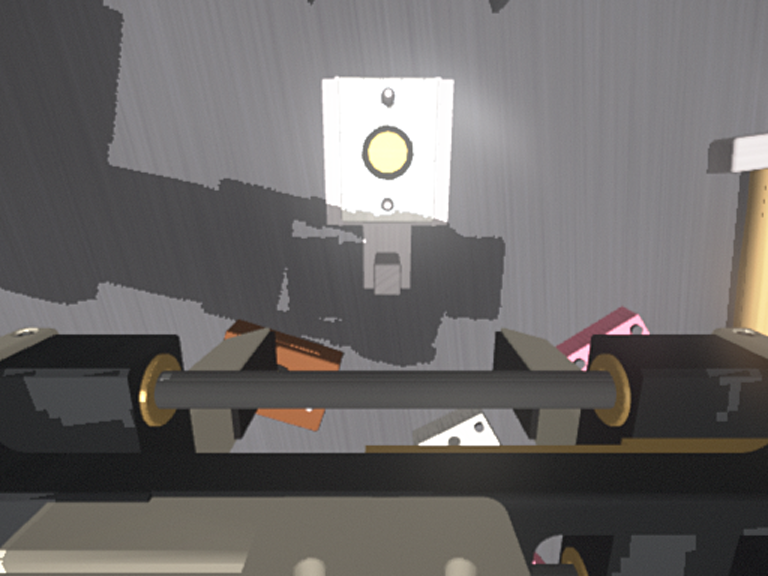

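```bash
python3 - <<'E'
import pickle,cv2
o,c=pickle.load(open("w1.pkl","rb"))
cv2.imwrite("pics/w1z.png",cv2.resize(c["frame"][45:205,205:315,::-1],None,fx=5,fy=3.7,interpolation=cv2.INTER_CUBIC)) if 0 else cv2.imwrite("pics/w1z.png",cv2.resize(c["frame"][45:205,200:320,::-1],(450,600),interpolation=cv2.INTER_CUBIC))
E
```

```text
(no output)
```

View pics/w1z.png

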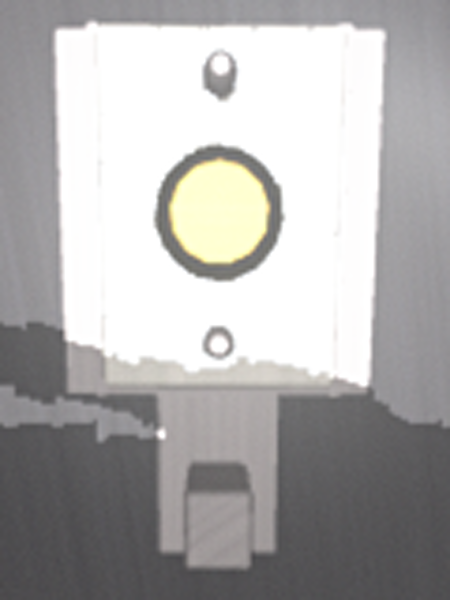

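```bash
python3 - <<'E'
import pickle
from h import *
o,c=pickle.load(open("w1.pkl","rb"));E=wristE(o,c);K=c["K"]
P=lambda u,z:ray(K,E,((u[0]+.5)/3.75-.5+200,(u[1]+.5)/3.75-.5+45),z)[:2]
d1=P((220,64),58);d2=P((219,341),58);cu=P((219,211),44)
C=[P(u,56) for u in[(188,493),(251,493),(249,568),(187,568)]]
print(d1,d2,(d1+d2)/2,np.linalg.norm(d1-d2),np.degrees(np.arctan2(*(d1-d2)[::-1])),cu)
print(np.round(C,1),np.mean(C,0), np.linalg.norm(C[0]-C[1]),np.linalg.norm(C[1]-C[2]))
m=np.mean(C,0); print("post-derived dir",np.degrees(np.arctan2(*(cu-m)[::-1])),np.linalg.norm(cu-m))
u=np.array([np.cos(1.437),np.sin(1.437)]);print("tray mid from post",m+90*u)
rel(o['tool_pos'],1.437,[*m,36],1.437)
E
```

```text
[476.60921044  17.45537007] [467.25916037 -52.63072942] [471.9341854  -17.58767968] 70.70703485074911 82.40115032909517 [471.87637271 -17.70084904]
[[ 452.7  -94.7]
 [ 470.9  -97.1]
 [ 467.6 -119.7]
 [ 449.3 -117.3]] [ 460.12082689 -107.190687  ] 18.396655857096025 22.7913483294813
post-derived dir 82.5163728304078 90.25865030782568
tray mid from post [472.1266012  -17.99505155]
turn z -0.000  shift -1.8 2.1 174.0
```

Emit:
step_arm --increments "0 0 0 -1.4 2.1 60 1; 0 0 0 -1.4 2.1 110 1; 0 0 0 -1.4 2.1 150 1; 0 0 0 -1.4 2.1 174 1; 0 0 0 -1.4 2.1 174 1; 0 0 0 -1.4 2.1 174 1; 0 0 0 -1.4 2.1 174 -1; 0 0 0 -1.4 2.1 174 -1; 0 0 0 -1.4 2.1 174 -1; 0 0 0 -1.4 2.1 174 -1; 0 0 0 -1.4 2.1 174 -1; 0 0 0 -1.4 2.1 174 -1; 0 0 0 -1.4 2.1 174 -1; 0 0 0 -1.4 2.1 174 -1"

```text
time: 4.05
tool_pos: [459.9, -107.8, 35.7]
tcp_rot: [-3.141, -0.0, 1.437]
contact_force: [-1.4, 0.1, 0.2]
grip_width: 19.6
```

```bash
python3 - <<'E'
from plant import *
from h import *
import pickle
o=get_obs(); c=capture("wrist"); pickle.dump((o,c),open("w2.pkl","wb"))
print({k:np.round(v,3) for k,v in o.items()})
cv2.imwrite("pics/w2.png",cv2.resize(c["frame"][:,:,::-1],(768,576),interpolation=cv2.INTER_CUBIC))
E
```

```text
{'time': np.float64(4.05), 'joint_positions': array([-0.393,  0.546,  1.913, -0.   ,  0.683, -0.259]), 'dq': array([ 0.001, -0.001, -0.001, -0.001,  0.001,  0.   ]), 'tau': array([-2.4000e-02, -4.3163e+01, -1.4601e+01,  1.4000e-01, -5.1000e-02,
        6.8000e-02]), 'tool_pos': array([ 459.904, -107.754,   35.658]), 'tcp_rot': array([-3.141, -0.   ,  1.437]), 'contact_force': array([-1.38 ,  0.148,  0.198]), 'moment': array([-0.147,  0.202,  0.07 ]), 'grip_width': np.float64(19.553)}
```

View pics/w2.png

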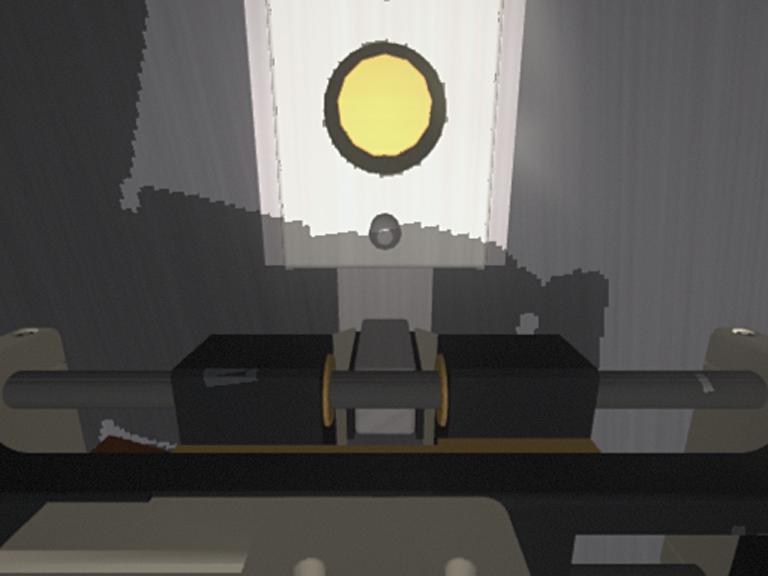

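```bash
python3 - <<'E'
from h import *
rel([460.1,-107.2,0],1.437,[471,-66.3,0],1.400)
E
```

```text
turn z 0.037  shift 42.0 5.3 -0.0
```

Emit:
step_arm --increments "0 0 0.006 7 0.9 0 -1; 0 0 0.012 14 1.8 0 -1; 0 0 0.018 21 2.6 0 -1; 0 0 0.024 28 3.5 0 -1; 0 0 0.03 35 4.4 0 -1; 0 0 0.037 42 5.3 0 -1; 0 0 0.037 42 5.3 0 -1; 0 0 0.037 42 5.3 0 -1"

```text
time: 5.1
tool_pos: [470.9, -66.8, 35.7]
tcp_rot: [-3.141, -0.0, 1.4]
contact_force: [0.2, 1.2, -0.6]
grip_width: 20.0
```

```bash
python3 - <<'E'
from plant import *
from h import *
import pickle
o=get_obs(); 
print({k:np.round(v,3) for k,v in o.items()})
fs=[];
c=capture("top"); fs=[c["frame"].astype(float)]+[capture("top")["frame"].astype(float) for _ in range(3)]
f=np.mean(fs,0); pickle.dump((o,c,f),open("t3.pkl","wb"))
cv2.imwrite("pics/t3.png",cv2.resize(f[165:245,155:265,::-1].astype(np.uint8),(770,560),interpolation=cv2.INTER_CUBIC))
c=capture("scene"); cv2.imwrite("pics/s3.png",cv2.resize(c["frame"][100:200,210:370,::-1],(800,500),interpolation=cv2.INTER_CUBIC))
E
```

```text
{'time': np.float64(5.1), 'joint_positions': array([-3.020e-01,  5.500e-01,  1.904e+00,  1.000e-03,  6.880e-01,
       -1.320e-01]), 'dq': array([-0.   ,  0.   , -0.   ,  0.002,  0.001,  0.   ]), 'tau': array([-9.3000e-02, -4.3609e+01, -1.4570e+01,  5.4000e-02, -4.2000e-02,
        3.2000e-02]), 'tool_pos': array([470.856, -66.758,  35.661]), 'tcp_rot': array([-3.141, -0.   ,  1.4  ]), 'contact_force': array([ 0.21 ,  1.168, -0.6  ]), 'moment': array([-0.123,  0.154,  0.037]), 'grip_width': np.float64(20.038)}
```

View pics/t3.png

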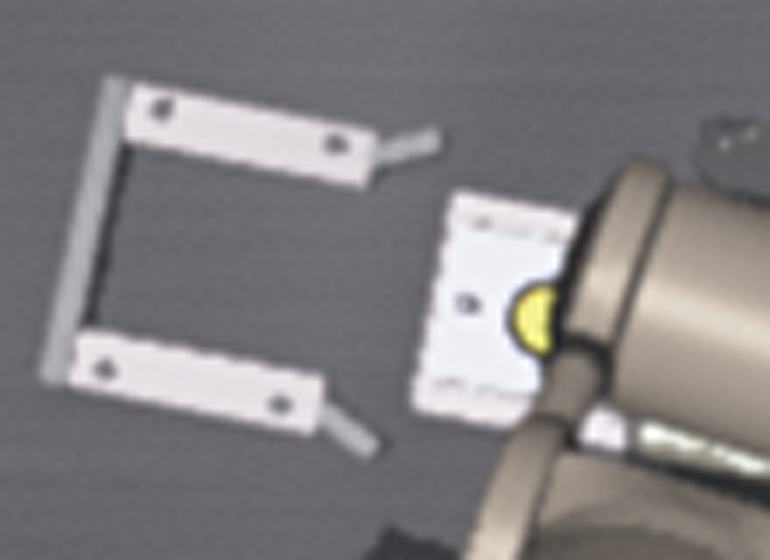

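View pics/s3.png

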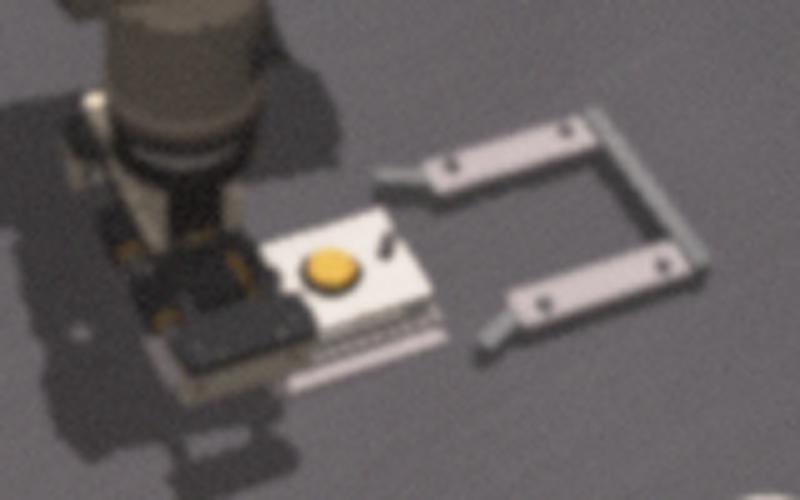

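```bash
cat > m3.py <<'E'
import pickle
from h import *
o,c,f=pickle.load(open("t3.pkl","rb"));K=c["K"];E=c["extrinsics"]
P=lambda u,z:ray(K,E,((u[0]+.5)/7-.5+155,(u[1]+.5)/7-.5+165),z)[:2]
ang=lambda a,b:np.degrees(np.arctan2(*(b-a)[::-1]))
h=[P(u,22) for u in[(163,107),(337,143),(105,369),(280,404)]]
print("holes ang",ang(h[1],h[0]),ang(h[3],h[2]),"d",np.linalg.norm(h[0]-h[1]),np.linalg.norm(h[0]-h[2]), "ctr",np.mean(h,0))
L=[P(u,22) for u in[(380,133),(367,187),(326,378),(312,435)]]
print("lipends",np.round(L,1),"mid in",(L[1]+L[2])/2,"mid out",(L[0]+L[3])/2,"widths",np.linalg.norm(L[1]-L[2]),np.linalg.norm(L[0]-L[3]),"perp ang",ang(L[2],L[1])+90,ang(L[3],L[0])+90)
S=[P(u,26) for u in[(128,85),(70,383)]]
print("stop",np.round(S,1),ang(S[1],S[0])+90,np.mean(S,0))
T=[P(u,14) for u in[(455,190),(413,410)]]
print("tray front",np.round(T,1),np.mean(T,0),np.linalg.norm(T[0]-T[1]),ang(T[1],T[0])+90)
print("cup? dowel tip",P((468,300),58))
a=1.400;u=np.array([np.cos(a),np.sin(a)])
print("pred front",o['tool_pos'][:2]+145*u,"pred dowel",o['tool_pos'][:2]+126*u)
E
python3 m3.py
```

```text
holes ang 79.3395580901717 79.79414327754776 d 80.7422075548786 121.04869699767002 ctr [511.53808871 172.31786965]
lipends [[568.3 102.3]
 [543.7 107.5]
 [457.1 123.4]
 [431.4 128.9]] mid in [500.38909531 115.43053646] mid out [499.88193889 115.60094452] widths 88.0276016224719 139.46682378780895 perp ang 79.56347566008309 78.98752994987967
stop [[587.6 216.4]
 [452.7 237.6]] 81.0681131263251 [520.15719755 226.98603947]
tray front [[543.7  68.4]
 [443.5  84.7]] [493.62710478  76.5491909 ] 101.48000518509404 80.7333641100394
cup? dowel tip [491.71127291  57.21267432]
pred front [495.50168726  76.13213588] pred dowel [492.27231154  57.40859101]
```

```bash
python3 - <<'E'
from h import *
rel([471,-66.3,0],1.4,[478.5,-17,0],1.393)
rel([471,-66.3,0],1.4,[493.1,64.1,0],1.393)
E
```

```text
turn z 0.007  shift 49.9 -1.0 -0.0
turn z 0.007  shift 132.3 -0.4 -0.0
```

Emit:
step_arm --increments "0 0 0.007 10 -0.3 0 -1; 0 0 0.007 20 -0.6 0 -1; 0 0 0.007 30 -0.8 0 -1; 0 0 0.007 40 -0.9 0 -1; 0 0 0.007 48 -1 0 -1; 0 0 0.007 56 -0.9 0 -1; 0 0 0.007 64 -0.8 0 -1; 0 0 0.007 64 -0.8 0 -1"

```text
time: 6.35
tool_pos: [481.1, -3.4, 35.7]
tcp_rot: [3.141, -0.0, 1.393]
contact_force: [0.2, 1.8, -2.0]
grip_width: 20.0
```

Emit:
step_arm --increments "0 0 0 10 0 0 -1; 0 0 0 20 0 0 -1; 0 0 0 30 0 0 -1; 0 0 0 40 0 0 -1; 0 0 0 50 0 0 -1; 0 0 0 60 0 0 -1; 0 0 0 68 0 0 -1; 0 0 0 68 0 0 -1"

```text
time: 7.35
tool_pos: [493.0, 63.4, 35.7]
tcp_rot: [-3.142, -0.0, 1.393]
contact_force: [-0.3, 1.2, -1.6]
grip_width: 19.8
```

Emit:
step_arm --increments "0 0 0 6 0 0 -1; 0 0 0 12 0 0 -1; 0 0 0 16 0 0 -1; 0 0 0 18 0 0 -1; 0 0 0 19 0 0 -1; 0 0 0 20 0 0 -1"

```text
time: 8.1
tool_pos: [496.4, 81.9, 35.7]
tcp_rot: [-3.141, 0.001, 1.393]
contact_force: [-2.1, -7.3, -0.1]
grip_width: 20.1
```

Emit:
step_arm --increments "0 0 0 1 0 0 -1; 0 0 0 2 0 0 -1; 0 0 0 2 0 0 -1; 0 0 0 2 0 0 -1"

```text
time: 8.6
tool_pos: [496.6, 83.2, 35.7]
tcp_rot: [-3.141, 0.002, 1.393]
contact_force: [-1.5, -11.2, 0.8]
grip_width: 19.9
```

```bash
python3 - <<'E'
from plant import *
from h import *
import pickle
o=get_obs(); 
print({k:np.round(v,3) for k,v in o.items()})
c=capture("top"); cv2.imwrite("pics/t4.png",cv2.resize(c["frame"][165:245,155:265,::-1],(770,560),interpolation=cv2.INTER_CUBIC))
c=capture("wrist"); pickle.dump((o,c),open("w4.pkl","wb"));cv2.imwrite("pics/w4.png",cv2.resize(c["frame"][:,:,::-1],(768,576),interpolation=cv2.INTER_CUBIC))
E
```

```text
{'time': np.float64(8.6), 'joint_positions': array([ 0.015,  0.584,  1.826, -0.003,  0.733,  0.195]), 'dq': array([0.001, 0.   , 0.   , 0.   , 0.   , 0.001]), 'tau': array([ 5.2420e+00, -4.5835e+01, -1.6338e+01,  1.9290e+00, -4.3100e-01,
       -1.4000e-02]), 'tool_pos': array([496.568,  83.237,  35.687]), 'tcp_rot': array([-3.141e+00,  2.000e-03,  1.393e+00]), 'contact_force': array([ -1.516, -11.157,   0.801]), 'moment': array([-1.421,  0.201, -0.061]), 'grip_width': np.float64(19.905)}
```

View pics/t4.png

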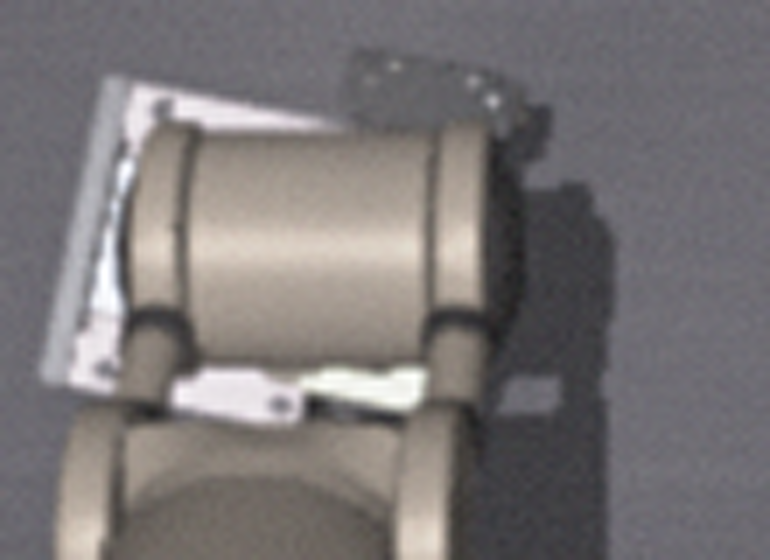

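View pics/w4.png

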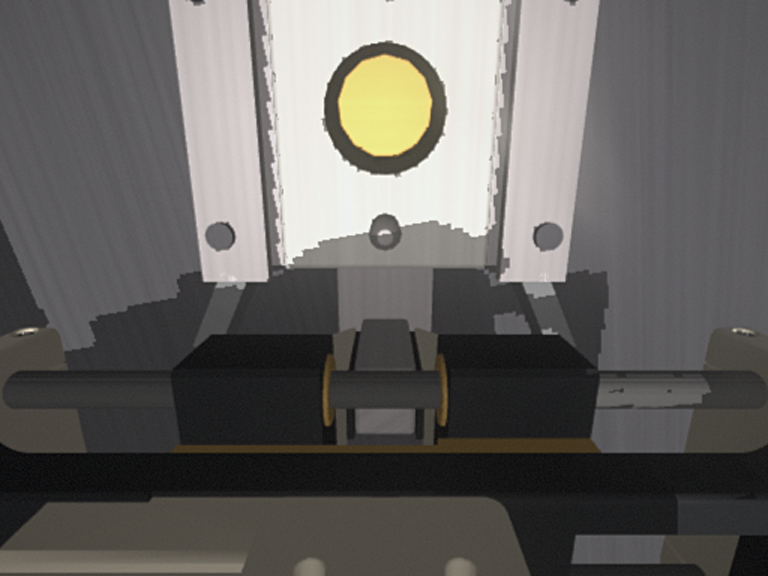

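```bash
python3 - <<'E'
import pickle
from h import *
o,c=pickle.load(open("w4.pkl","rb"));E=wristE(o,c);K=c["K"]
cv2.imwrite("pics/w4z.png",cv2.resize(c["frame"][130:210,120:400,::-1],(800,400) if 0 else (798,228),interpolation=cv2.INTER_CUBIC))
P=lambda u,z:ray(K,E,((u[0]+.5)/1.5-.5,(u[1]+.5)/1.5-.5),z)
a=1.393;u=np.array([np.cos(a),np.sin(a)]);v=np.array([-u[1],u[0]])
t=o['tool_pos'][:2]
for n,q,z in[("holeL",(220,236),22),("holeR",(547,236),22),("lipL",(236,281),22),("lipR",(533,281),22),("lip inL",(268,281),22),("lip inR",(500,281),22),("dowel",(386,230),58),("cup",(385,106),44),("rear",(385,267),36),("rear14",(440,267),14),("up holeL",(197,1),22),("up holeR",(573,1),22)]:
    p=P(q,z)[:2]; print(n,p.round(1),"tool-rel s,l",((p-t)@u).round(1),((p-t)@v).round(1))
E
```

```text
holeL [445.6 142.7] tool-rel s,l 49.5 60.6
holeR [564.5 121.5] tool-rel s,l 49.7 -60.1
lipL [446.8 125.1] tool-rel s,l 32.4 56.4
lipR [558.1 105.3] tool-rel s,l 32.5 -56.6
lip inL [458.8 122.9] tool-rel s,l 32.4 44.2
lip inR [545.7 107.5] tool-rel s,l 32.5 -44.1
dowel [507.1 138.5] tool-rel s,l 56.3 -0.6
cup [512.8 172.2] tool-rel s,l 90.4 -0.3
rear [504.1 123.5] tool-rel s,l 41.0 -0.3
rear14 [524.8 114.9] tool-rel s,l 36.2 -22.2
up holeL [459.6 216.7] tool-rel s,l 124.8 60.0
up holeR [578.  195.5] tool-rel s,l 124.9 -60.3
```

View pics/w4z.png

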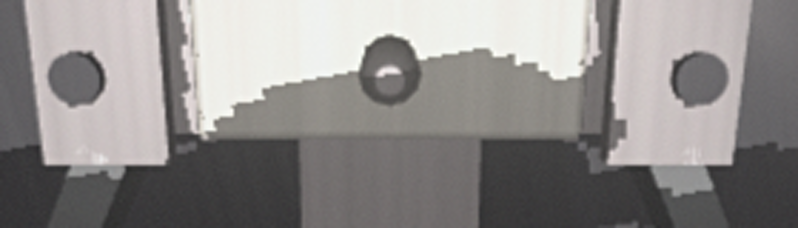

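Emit:
step_arm --increments "0 0 0 1 0 0 -1; 0 0 0 2 0 0 -1; 0 0 0 3 0 0 -1; 0 0 0 3 0 0 -1; 0 0 0 3 0 0 -1"

```text
time: 9.32
tool_pos: [496.6, 83.5, 35.8]
tcp_rot: [-3.14, 0.006, 1.394]
contact_force: [-4.0, -26.4, 3.8]
grip_width: 19.8
```

```bash
python3 - <<'E'
from plant import *
from h import *
import pickle
o=get_obs(); 
print({k:np.round(v,3) for k,v in o.items()})
c=capture("wrist"); pickle.dump((o,c),open("w5.pkl","wb"));cv2.imwrite("pics/w5.png",cv2.resize(c["frame"][:,:,::-1],(768,576),interpolation=cv2.INTER_CUBIC))
E
```

```text
{'time': np.float64(9.325), 'joint_positions': array([ 0.017,  0.585,  1.824, -0.008,  0.736,  0.201]), 'dq': array([-0.001, -0.001,  0.   ,  0.   ,  0.   ,  0.   ]), 'tau': array([ 1.3104e+01, -4.4699e+01, -1.7394e+01,  5.2080e+00, -1.2140e+00,
       -1.0000e-02]), 'tool_pos': array([496.597,  83.491,  35.759]), 'tcp_rot': array([-3.14 ,  0.006,  1.394]), 'contact_force': array([ -4.014, -26.438,   3.837]), 'moment': array([-4.015,  0.385,  0.011]), 'grip_width': np.float64(19.77)}
```

View pics/w5.png

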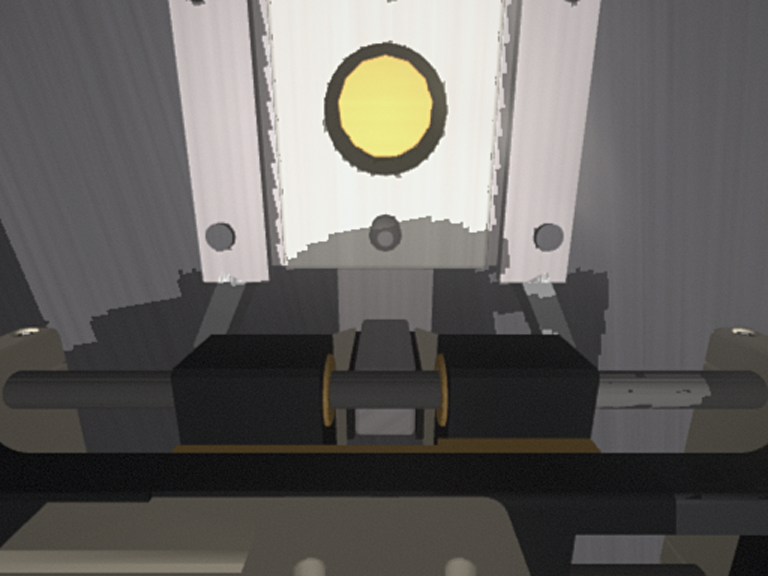

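Emit:
step_arm --increments "0 0 0 -2 0 0 -1; 0 0 0 -3.5 0 0 -1; 0 0 0 -3.5 0 0 -1; 0 0 0 -3.5 0 0 -0.13; 0 0 0 -3.5 0 0 -0.13; 0 0 0 -3.5 0 0 -0.13; 0 0 0 -3.5 0 -20 -0.13; 0 0 0 -3.5 0 -60 -0.13; 0 0 0 -3.5 0 -120 -0.13; 0 0 0 -3.5 0 -165 0; 0 0 0 -3.5 0 -165 0.2; 0 0 0 -3.5 0 -165 0.2"

```text
time: 10.88
tool_pos: [496.4, 84.6, 200.1]
tcp_rot: [-3.141, -0.0, 1.393]
contact_force: [-0.2, 0.7, -0.8]
grip_width: 54.8
```

```bash
python3 - <<'E'
from plant import *
from h import *
import pickle
o=get_obs(); 
print({k:np.round(v,3) for k,v in o.items()})
c=capture("wrist"); pickle.dump((o,c),open("w6.pkl","wb"));cv2.imwrite("pics/w6.png",cv2.resize(c["frame"][0:210,150:362,::-1],(606,600),interpolation=cv2.INTER_CUBIC))
E
```

```text
{'time': np.float64(10.875), 'joint_positions': array([0.016, 0.35 , 1.657, 0.   , 1.136, 0.194]), 'dq': array([-0.002,  0.022,  0.015, -0.002, -0.   , -0.002]), 'tau': array([ 3.4000e-02, -4.3258e+01, -2.3644e+01,  8.6000e-02,  5.0000e-03,
        1.0000e-03]), 'tool_pos': array([496.366,  84.557, 200.129]), 'tcp_rot': array([-3.141, -0.   ,  1.393]), 'contact_force': array([-0.24 ,  0.71 , -0.801]), 'moment': array([-0.11 ,  0.085,  0.023]), 'grip_width': np.float64(54.808)}
```

View pics/w6.png

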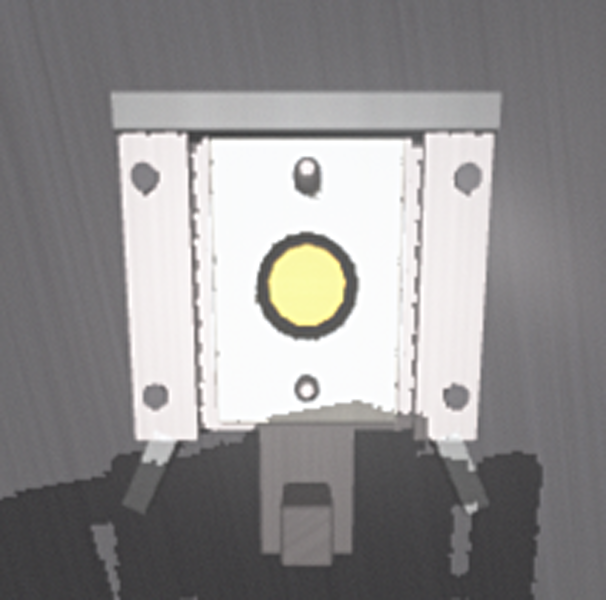

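```bash
python3 - <<'E'
import pickle
from h import *
o,c=pickle.load(open("w6.pkl","rb"));E=wristE(o,c);K=c["K"]
g=c["frame"].astype(int)
# cup centroid by colour
m=((g[:,:,0]-g[:,:,2])>60).astype(np.uint8); m[:, :220]=0;m[:,300:]=0;m[140:]=0
n,l,st,ce=cv2.connectedComponentsWithStats(m); i=1+np.argmax(st[1:,4]); print(st[i],ce[i])
cup=ray(K,E,ce[i],44)[:2]
P=lambda u,z:ray(K,E,((u[0]+.5)/2.858-.5+150,(u[1]+.5)/2.857-.5),z)[:2]
d1=P((308,163),58);d2=P((307,388),58);print("cup",cup,"dow",d1,d2,(d1+d2)/2,np.linalg.norm(d1-d2),np.degrees(np.arctan2(*(d1-d2)[::-1])))
post=np.mean([P(u,56) for u in[(283,509),(331,509),(330,565),(283,565)]],0);print("post",post,np.degrees(np.arctan2(*(cup-post)[::-1])),np.linalg.norm(cup-post))
F=[P(u,36) for u in[(208,140),(403,140),(395,424),(216,424)]];print("face",np.round(F,1),np.mean(F,0))
H=[P(u,22) for u in[(145,178),(467,178),(155,396),(456,396)]];print("holder",np.round(H,1),np.mean(H,0),[np.degrees(np.arctan2(*(H[a]-H[b])[::-1])) for a,b in((0,2),(1,3))])
L=[P(u,22) for u in[(136,440),(475,440)]];a=np.radians(79.8);print("home by lips",np.mean(L,0)+58*np.array([np.cos(a),np.sin(a)]))
E
```

```text
[244  85  27  29 607] [256.84019769  99.34596376]
cup [512.64806471 172.38334527] dow [519.66353362 208.70758566] [506.68815882 137.4044453 ] [513.17584622 173.05601548] 72.47412073083245 79.6864672882621
post [497.00852852  83.3352698 ] 80.03872033757966 90.41103272341682
face [[487.1 226.5]
 [554.7 214.5]
 [537.5 116.8]
 [469.5 128.9]] [512.22706952 171.6579705 ]
holder [[460.3 221.5]
 [578.5 200.4]
 [445.9 142.9]
 [564.5 121.8]] [512.3039893  171.64699084] [np.float64(79.64809064135312), np.float64(79.91819842580156)]
home by lips [512.40830912 172.11766685]
```

```bash
python3 - <<'E'
from h import *
rel([496.4,84.5,200.5],1.393,[547.4,-392,205],1.963)
E
```

```text
turn z -0.570  shift -460.0 134.5 -4.5
```

Emit:
step_arm --increments "0 0 -0.07 -55 15 -4 0.2; 0 0 -0.14 -110 30 -4 0.2; 0 0 -0.21 -165 45 -4 0.2; 0 0 -0.28 -220 60 -4 0.2; 0 0 -0.35 -275 77 -4 0.2; 0 0 -0.42 -330 94 -4 0.2; 0 0 -0.49 -385 112 -4 0.2; 0 0 -0.57 -435 127 -4 0.2; 0 0 -0.57 -460 134 -4 0.2; 0 0 -0.57 -460 134 -4 0.2; 0 0 -0.57 -460 134 -4 0.2; 0 0 -0.57 -460 134 -4 0.2"

```text
time: 12.42
tool_pos: [547.5, -390.6, 204.5]
tcp_rot: [-3.142, -0.001, 1.964]
contact_force: [-0.6, 0.1, 0.5]
grip_width: 55.3
```

```bash
python3 - <<'E'
from plant import *
from h import *
import pickle
o=get_obs(); 
print({k:np.round(v,3) for k,v in o.items()})
c=capture("wrist"); pickle.dump((o,c),open("w7.pkl","wb"));cv2.imwrite("pics/w7.png",cv2.resize(c["frame"][0:210,150:362,::-1],(606,600),interpolation=cv2.INTER_CUBIC))
E
```

```text
{'time': np.float64(12.425), 'joint_positions': array([-0.734,  0.652,  1.13 ,  0.   ,  1.361, -1.127]), 'dq': array([ 0.   , -0.007, -0.008, -0.004,  0.   , -0.001]), 'tau': array([-4.0400e-01, -5.8417e+01, -2.5113e+01, -1.4000e-02,  8.5000e-02,
        4.0000e-03]), 'tool_pos': array([ 547.529, -390.581,  204.505]), 'tcp_rot': array([-3.142e+00, -1.000e-03,  1.964e+00]), 'contact_force': array([-0.588,  0.09 ,  0.526]), 'moment': array([-0.014, -0.001, -0.   ]), 'grip_width': np.float64(55.319)}
```

View pics/w7.png

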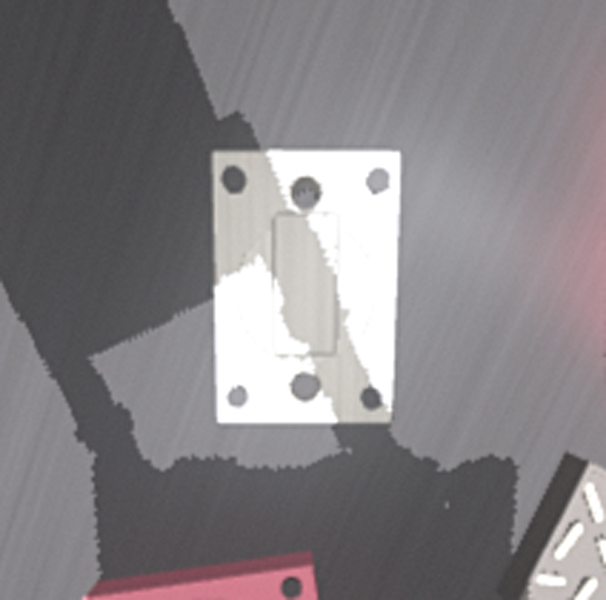

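```bash
python3 - <<'E'
import pickle
from h import *
o,c=pickle.load(open("w7.pkl","rb"));E=wristE(o,c);K=c["K"]
P=lambda u,z:ray(K,E,((u[0]+.5)/2.858-.5+150,(u[1]+.5)/2.857-.5),z)[:2]
A=lambda a,b:np.degrees(np.arctan2(*(a-b)[::-1]))
r=[P(u,68) for u in[(274,212),(340,212),(335,355),(275,355)]]
p=[P(u,24) for u in[(212,151),(400,151),(391,423),(218,423)]]
h=[P(u,24) for u in[(306,191),(305,386)]]
N=np.linalg.norm
print("rib",np.mean(r,0),N(r[0]-r[1]),N(r[1]-r[2]),A(r[0],r[3]),A(r[1],r[2]))
print("plate",np.mean(p,0),N(p[0]-p[1]),N(p[1]-p[2]),A(p[0],p[3]),A(p[1],p[2]),A(p[0],p[1])-90,A(p[3],p[2])-90)
print("holes",np.mean(h,0),N(h[0]-h[1]),A(h[0],h[1]))
m=(np.mean(p,0)+np.mean(h,0))/2; print(m)
rel(o['tool_pos'],o['tcp_rot'][2],[*m,46],np.radians(112.5))
E
```

```text
rib [ 513.96826047 -309.17678159] 21.577614181778266 45.35807547326083 112.46298479234476 111.15309816819027
plate [ 513.74552462 -309.24450673] 70.05206049528353 100.55287367995388 112.21374903050427 112.39803358077035 -247.37164896131756 -247.37041340040324
holes [ 513.64273709 -308.72698727] 72.09079325494625 112.33425328894528
[ 513.69413086 -308.985747  ]
turn z 0.001  shift 88.3 0.0 158.5
```

Emit:
step_arm --increments "0 0 0.001 45 0 10 0.2; 0 0 0.001 88.3 0 40 0.2; 0 0 0.001 88.3 0 85 0.2; 0 0 0.001 88.3 0 125 0.2; 0 0 0.001 88.3 0 148 0.2; 0 0 0.001 88.3 0 156.5 0.2; 0 0 0.001 88.3 0 156.5 0.2; 0 0 0.001 88.3 0 156.5 0.2; 0 0 0.001 88.3 0 156.5 0.2; 0 0 0.001 88.3 0 156.5 -1; 0 0 0.001 88.3 0 156.5 -1; 0 0 0.001 88.3 0 156.5 -1; 0 0 0.001 88.3 0 156.5 -1; 0 0 0.001 88.3 0 156.5 -1; 0 0 0.001 88.3 0 156.5 -1"

```text
time: 14.35
tool_pos: [513.7, -310.4, 48.2]
tcp_rot: [3.141, 0.0, 1.962]
contact_force: [1.2, 1.2, -0.4]
grip_width: 21.5
```

```bash
python3 - <<'E'
from plant import *
from h import *
import pickle
o=get_obs(); 
print({k:np.round(v,3) for k,v in o.items()})
c=capture("wrist"); pickle.dump((o,c),open("w8.pkl","wb"));cv2.imwrite("pics/w8.png",cv2.resize(c["frame"][:,:,::-1],(768,576),interpolation=cv2.INTER_CUBIC))
E
```

```text
{'time': np.float64(14.35), 'joint_positions': array([-0.671,  0.692,  1.535,  0.   ,  0.914, -1.062]), 'dq': array([ 0.   , -0.   , -0.   ,  0.001,  0.001, -0.001]), 'tau': array([-5.3000e-01, -5.4365e+01, -1.8703e+01, -1.7100e-01,  2.1300e-01,
        1.0000e-02]), 'tool_pos': array([ 513.692, -310.417,   48.218]), 'tcp_rot': array([3.141, 0.   , 1.962]), 'contact_force': array([ 1.206,  1.16 , -0.419]), 'moment': array([ 0.024, -0.062, -0.018]), 'grip_width': np.float64(21.491)}
```

View pics/w8.png

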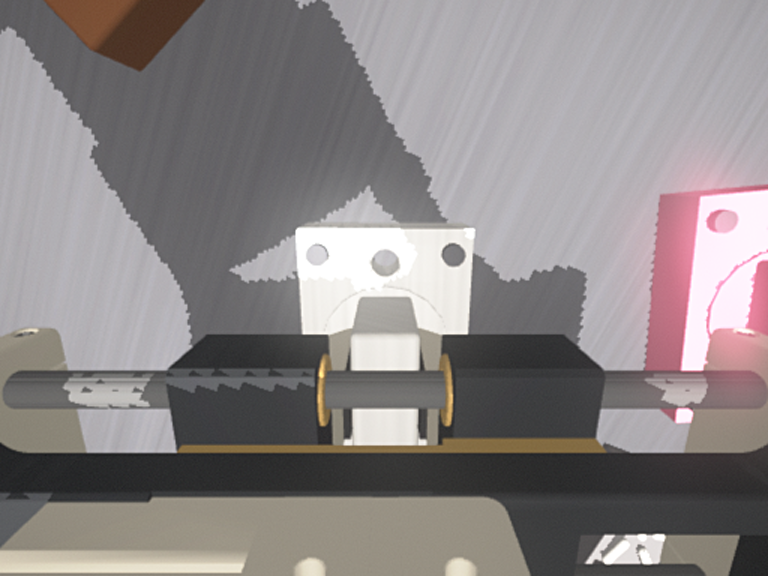

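```bash
python3 - <<'E'
import pickle
from h import *
o,c=pickle.load(open("w8.pkl","rb"));E=wristE(o,c);K=c["K"]
cv2.imwrite("pics/w8z.png",cv2.resize(c["frame"][140:300,190:330,::-1],(560,640) if 0 else (525,600),interpolation=cv2.INTER_CUBIC))
P=lambda u,z:ray(K,E,((u[0]+.5)/1.5-.5,(u[1]+.5)/1.5-.5),z)[:2]
a=o['tcp_rot'][2];u=np.array([np.cos(a),np.sin(a)]);v=np.array([u[1],-u[0]])
for n,q,z in[("hole",(385,262),24),("edgeL",(297,227),24),("edgeR",(475,227),24),("rib front top L",(362,297),68),("ribR",(411,297),68)]:
    d=P(q,z)-o['tool_pos'][:2]; print(n,(d@u).round(2),(d@v).round(2))
E
```

```text
hole 37.69 0.01
edgeL 51.65 -34.62
edgeR 51.76 35.37
rib front top L 35.98 -6.9
ribR 36.0 7.73
```

View pics/w8z.png

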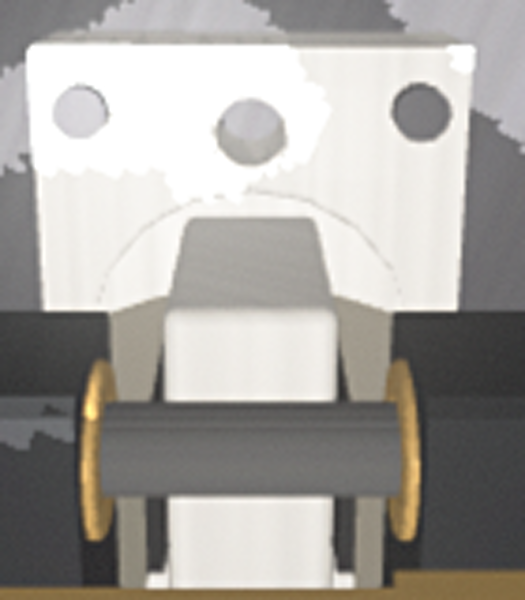

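```bash
python3 - <<'E'
from h import *
rel([513.7,-310.4,48.2],1.962,[512,170.8,148],1.393)
E
```

```text
turn z 0.569  shift 445.5 181.9 -99.8
```

Emit:
step_arm --increments "0 0 0 0 0 -10 -1; 0 0 0 0 0 -40 -1; 0 0 0 0 0 -80 -1; 0 0 0 0 0 -115 -1; 0 0 0.05 35 14 -120 -1; 0 0 0.1 75 31 -120 -1; 0 0 0.16 115 47 -120 -1; 0 0 0.22 155 63 -120 -1; 0 0 0.28 195 80 -120 -1; 0 0 0.34 235 96 -120 -1; 0 0 0.4 275 112 -120 -1; 0 0 0.46 315 129 -120 -1; 0 0 0.52 355 145 -120 -1; 0 0 0.56 395 161 -120 -1; 0 0 0.569 425 174 -112 -1; 0 0 0.569 440 180 -104 -1; 0 0 0.569 445.5 182 -100 -1; 0 0 0.569 445.5 182 -100 -1; 0 0 0.569 445.5 182 -100 -1; 0 0 0.569 445.5 182 -100 -1"

```text
time: 16.9
tool_pos: [512.3, 170.0, 148.5]
tcp_rot: [3.141, -0.0, 1.392]
contact_force: [-0.0, -0.4, -3.8]
grip_width: 21.7
```

```bash
python3 - <<'E'
from plant import *
from h import *
import pickle
o=get_obs(); 
print({k:np.round(v,3) for k,v in o.items()})
c=capture("wrist"); pickle.dump((o,c),open("w9.pkl","wb"));cv2.imwrite("pics/w9.png",cv2.resize(c["frame"][:,:,::-1],(768,576),interpolation=cv2.INTER_CUBIC))
c=capture("scene"); pickle.dump((o,c),open("s9.pkl","wb"));cv2.imwrite("pics/s9.png",cv2.resize(c["frame"][60:190,230:390,::-1],(736,598),interpolation=cv2.INTER_CUBIC))
E
```

```text
{'time': np.float64(16.9), 'joint_positions': array([ 0.178,  0.469,  1.625, -0.   ,  1.047,  0.358]), 'dq': array([ 0.004,  0.   ,  0.001,  0.002, -0.001,  0.001]), 'tau': array([ 5.1000e-02, -4.8858e+01, -2.2746e+01,  8.3000e-02,  6.0000e-03,
       -4.0000e-03]), 'tool_pos': array([512.323, 170.027, 148.534]), 'tcp_rot': array([ 3.141, -0.   ,  1.392]), 'contact_force': array([-0.017, -0.444, -3.805]), 'moment': array([-0.156,  0.053,  0.036]), 'grip_width': np.float64(21.659)}
```

View pics/w9.png

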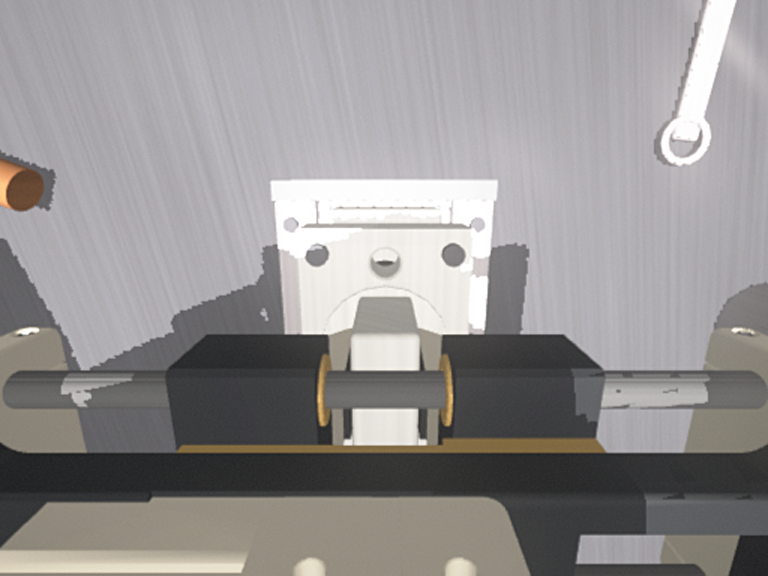

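View pics/s9.png

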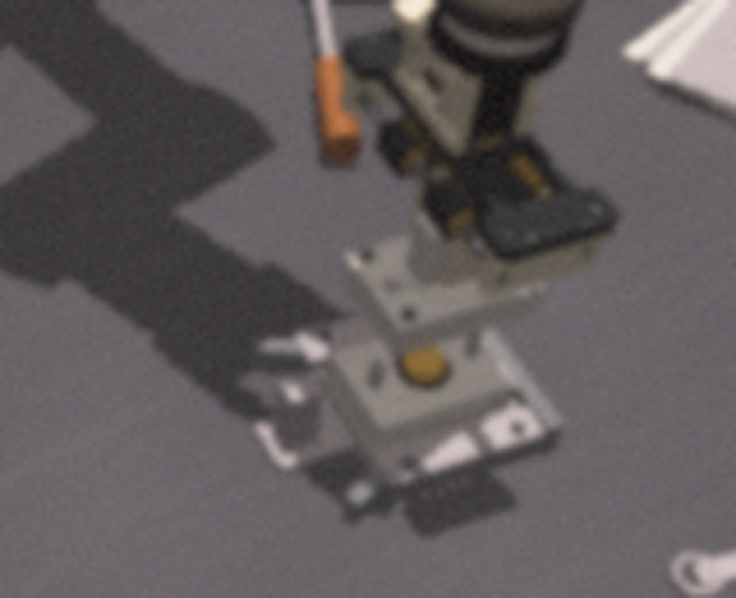

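```bash
python3 - <<'E'
import pickle
from h import *
o,c=pickle.load(open("w9.pkl","rb"));E=wristE(o,c);K=c["K"]
cv2.imwrite("pics/w9z.png",cv2.resize(c["frame"][110:220,175:335,::-1],(800,550),interpolation=cv2.INTER_CUBIC))
a=o['tcp_rot'][2];u=np.array([np.cos(a),np.sin(a)]);v=np.array([u[1],-u[0]])
dt=148.5-48.2
for e in(0,1.7):
  for z in(58,51,36): 
    p=proj(K,E,[*(o['tool_pos'][:2]+(36+e)*u),z]); print(e,z,((p-[175,110]+.5)*5-.5).round(1))
  p=proj(K,E,[*(o['tool_pos'][:2]+(36+e)*u),24+dt]);print("hole top",((p-[175,110]+.5)*5-.5).round(1))
E
```

```text
0 58 [407.1 255.9]
0 51 [407.2 249.8]
0 36 [407.2 237.9]
hole top [406.6 338.2]
1.7 58 [407.1 245.8]
1.7 51 [407.2 240. ]
1.7 36 [407.3 228.7]
hole top [406.6 324.4]
```

View pics/w9z.png

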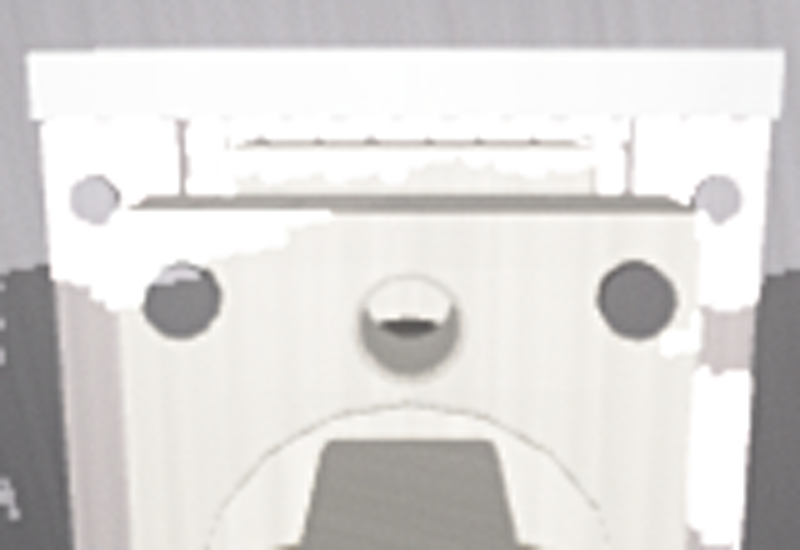

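```bash
python3 - <<'E'
import pickle
from h import *
o,c=pickle.load(open("w9.pkl","rb"));E=wristE(o,c);K=c["K"]
a=o['tcp_rot'][2];u=np.array([np.cos(a),np.sin(a)]);v=np.array([u[1],-u[0]])
for n,q,z in[("holeL",(95,199),22),("holeR",(717,199),22),("upper hole",(409,326),24+100.3),("edge L",(133,211),124.3),("edge R",(697,211),124.3),("lower front",(415,143),36),("lf-inL",(185,141),36),("stop top rear",(400,50),26),("stopface",(400,118),26)]:
    p=ray(K,E,((q[0]+.5)/5-.5+175,(q[1]+.5)/5-.5+110),z)[:2]; d=p-o['tool_pos'][:2]; print(n,(d@u).round(2),(d@v).round(2))
E
```

```text
holeL 41.5 -60.32
holeR 41.69 59.8
upper hole 37.51 0.29
edge L 51.28 -32.32
edge R 51.39 34.27
lower front 53.18 1.38
lf-inL 53.47 -40.2
stop top rear 69.39 -1.39
stopface 57.1 -1.39
```

Emit:
step_arm --increments "0 0 0 0.8 -0.3 10 -1; 0 0 0 0.8 -0.3 25 -1; 0 0 0 0.8 -0.3 36 -1; 0 0 0 0.8 -0.3 40 -1; 0 0 0 0.8 -0.3 43 -1; 0 0 0 0.8 -0.3 46 -1; 0 0 0 0.8 -0.3 46 -1"

```text
time: 17.88
tool_pos: [511.9, 171.7, 102.2]
tcp_rot: [3.142, -0.0, 1.393]
contact_force: [-0.0, 0.6, -4.5]
grip_width: 21.8
```

```bash
python3 - <<'E'
from plant import *
from h import *
import pickle
o=get_obs(); 
print({k:np.round(v,3) for k,v in o.items() if k in('tool_pos','contact_force','moment')})
c=capture("wrist"); pickle.dump((o,c),open("w10.pkl","wb"));cv2.imwrite("pics/w10.png",cv2.resize(c["frame"][110:220,175:335,::-1],(800,550),interpolation=cv2.INTER_CUBIC))
c=capture("scene"); cv2.imwrite("pics/s10.png",cv2.resize(c["frame"][60:190,230:390,::-1],(736,598),interpolation=cv2.INTER_CUBIC))
E
```

```text
{'tool_pos': array([511.901, 171.666, 102.243]), 'contact_force': array([-0.029,  0.649, -4.535]), 'moment': array([-0.059,  0.088,  0.027])}
```

View pics/w10.png

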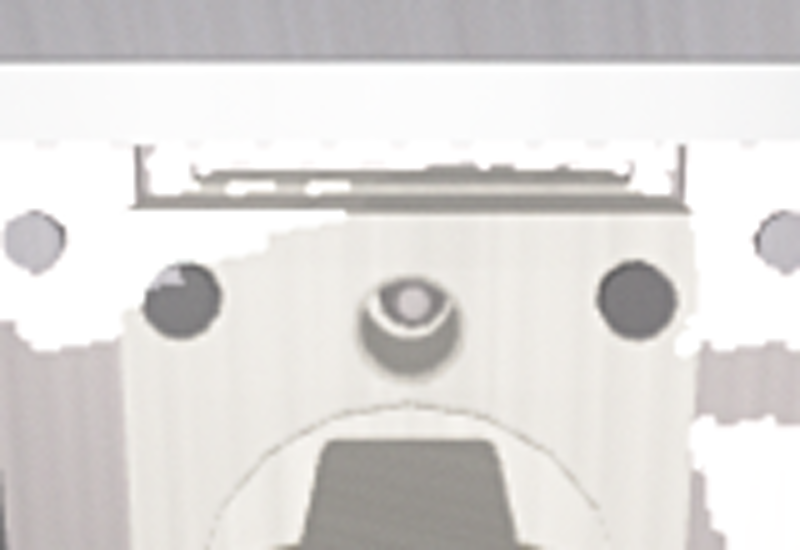

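View pics/s10.png

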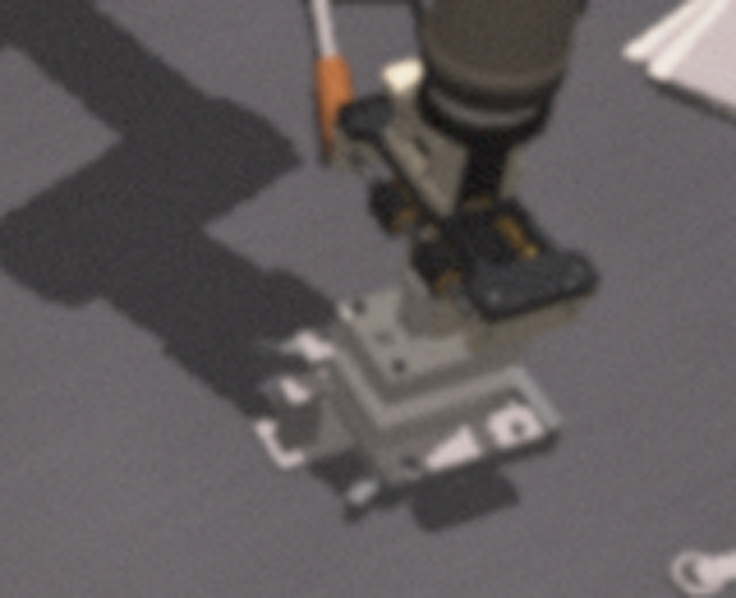

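```bash
python3 - <<'E'
import pickle
from h import *
o,c=pickle.load(open("w10.pkl","rb"));E=wristE(o,c);K=c["K"]
a=o['tcp_rot'][2];u=np.array([np.cos(a),np.sin(a)]);v=np.array([u[1],-u[0]])
for n,q,z in[("upper hole",(410,326),78),("edgeL",(123,211),78),("edgeR",(694,211),78),("dowel tip",(412,303),58),("holeL",(35,241),22),("holeR",(785,241),22)]:
    p=ray(K,E,((q[0]+.5)/5-.5+175,(q[1]+.5)/5-.5+110),z)[:2]; d=p-o['tool_pos'][:2]; print(n,(d@u).round(2),(d@v).round(2))
E
```

```text
upper hole 37.5 0.4
edgeL 51.28 -33.51
edgeR 51.39 33.9
dowel tip 36.59 0.69
holeL 39.85 -59.7
holeR 40.04 60.55
```

Emit:
step_arm --increments "0 0 0 -0.8 0.3 0 -1; 0 0 0 -0.8 0.3 0 -1; 0 0 0 -0.8 0.3 2 -1; 0 0 0 -0.8 0.3 4 -1; 0 0 0 -0.8 0.3 6 -1; 0 0 0 -0.8 0.3 8 -1; 0 0 0 -0.8 0.3 8 -1"

```text
time: 18.85
tool_pos: [511.9, 170.8, 94.0]
tcp_rot: [-3.141, 0.0, 1.393]
contact_force: [0.3, -0.3, -4.6]
grip_width: 21.9
```

```bash
python3 - <<'E'
from plant import *
from h import *
import pickle
o=get_obs(); 
print({k:np.round(v,3) for k,v in o.items() if k in('tool_pos','tcp_rot','contact_force','moment')})
c=capture("wrist"); pickle.dump((o,c),open("w11.pkl","wb"));cv2.imwrite("pics/w11.png",cv2.resize(c["frame"][110:220,175:335,::-1],(800,550),interpolation=cv2.INTER_CUBIC))
E
```

```text
{'tool_pos': array([511.915, 170.779,  93.984]), 'tcp_rot': array([-3.141,  0.   ,  1.393]), 'contact_force': array([ 0.253, -0.295, -4.642]), 'moment': array([-0.127,  0.142,  0.012])}
```

View pics/w11.png

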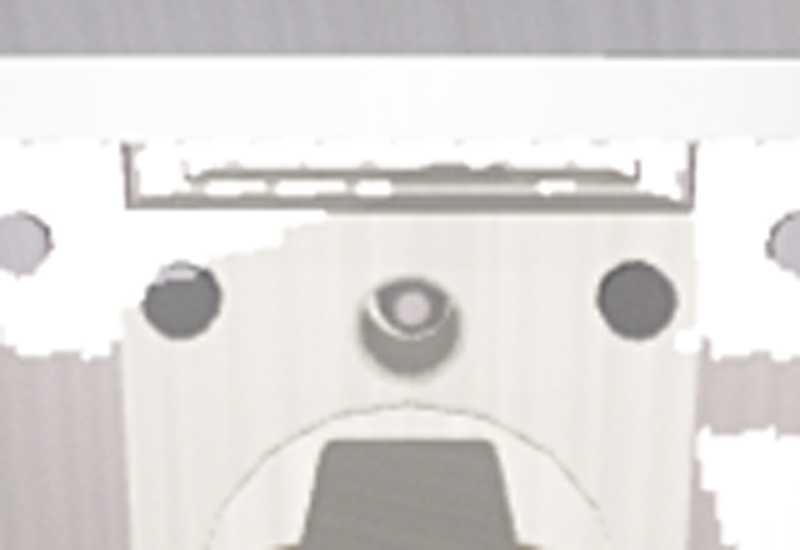

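Emit:
step_arm --increments "0 0 0 0 0 2 -1; 0 0 0 0 0 4 -1; 0 0 0 0 0 6 -1; 0 0 0 0 0 8 -1; 0 0 0 0 0 9 -1; 0 0 0 0 0 9 -1; 0 0 0 0 0 9 -1"

```text
time: 19.77
tool_pos: [512.2, 170.9, 85.8]
tcp_rot: [3.141, -0.0, 1.393]
contact_force: [-2.7, -1.0, 7.2]
grip_width: 21.9
```

Emit:
step_arm --increments "0 0 0 0 0 0.7 -1; 0 0 0 0 0 1.4 -1; 0 0 0 0 0 2 -1; 0 0 0 0 0 2 -1; 0 0 0 0 0 2 -1"

```text
time: 20.4
tool_pos: [512.2, 170.8, 84.2]
tcp_rot: [3.141, -0.0, 1.393]
contact_force: [-3.1, -0.4, 9.7]
grip_width: 22.0
```

Emit:
step_arm --increments "0 0 0 0 0 0.5 -1; 0 0 0 0 0 1 -1; 0 0 0 0 0 1 -1; 0 0 0 0 0 1 -1"

```text
time: 20.9
tool_pos: [512.3, 170.9, 84.2]
tcp_rot: [3.14, -0.001, 1.393]
contact_force: [-5.6, -2.3, 18.0]
grip_width: 21.3
```

```bash
python3 - <<'E'
from plant import *
from h import *
import pickle
o=get_obs(); 
print({k:np.round(v,3) for k,v in o.items() if k in('time','tool_pos','tcp_rot','contact_force','moment','grip_width')})
c=capture("wrist"); pickle.dump((o,c),open("w12.pkl","wb"));cv2.imwrite("pics/w12.png",cv2.resize(c["frame"][90:220,165:345,::-1],(792,572),interpolation=cv2.INTER_CUBIC))
c=capture("scene"); cv2.imwrite("pics/s12.png",cv2.resize(c["frame"][100:190,250:370,::-1],(800,600),interpolation=cv2.INTER_CUBIC))
E
```

```text
{'time': np.float64(20.9), 'tool_pos': array([512.274, 170.867,  84.151]), 'tcp_rot': array([ 3.140e+00, -1.000e-03,  1.393e+00]), 'contact_force': array([-5.563, -2.306, 18.022]), 'moment': array([-0.294,  1.406,  0.009]), 'grip_width': np.float64(21.302)}
```

View pics/w12.png

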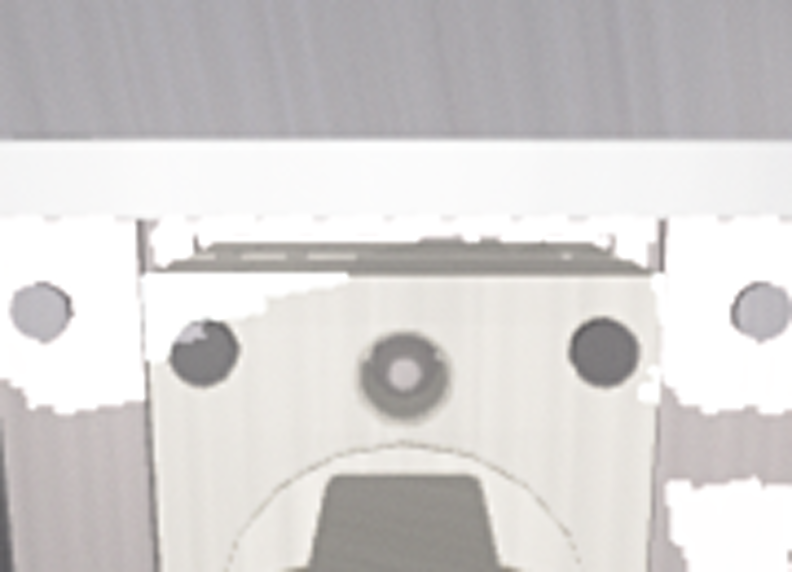

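View pics/s12.png

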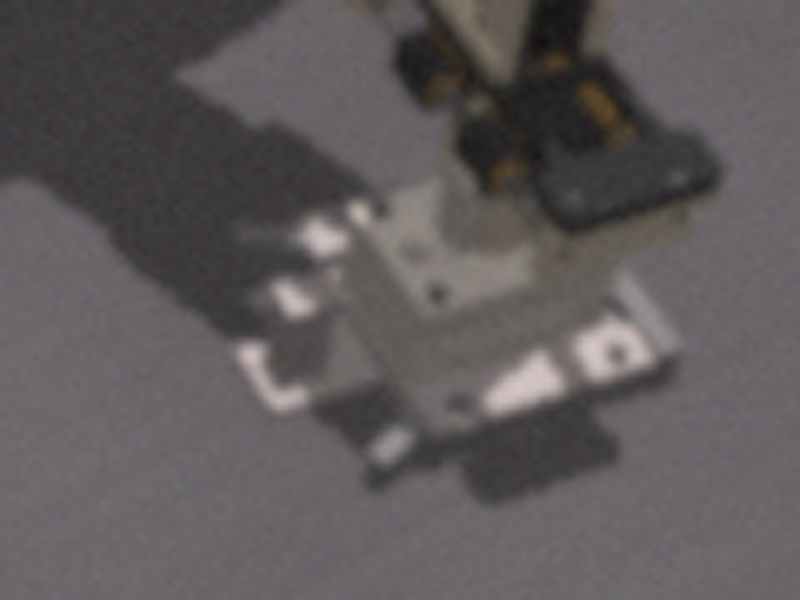

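Emit:
step_arm --increments "0 0 0 0 -0.3 0.2 -1; 0 0 0 0 -0.6 0.4 -1; 0 0 0 0 -0.6 0.4 -1; 0 0 0 0 -0.6 0.4 -1; 0 0 0 0 -0.6 0.4 -1; 0 0 0 0 -0.6 0.4 -1; 0 0 0 0 -0.6 0.4 -1; 0 0 0 0 -0.6 0.4 -1"

```text
time: 22.0
tool_pos: [512.2, 170.9, 84.2]
tcp_rot: [3.139, -0.001, 1.393]
contact_force: [-4.3, -2.4, 20.3]
grip_width: 22.3
```

```bash
python3 - <<'E'
from plant import *
from h import *
import pickle
o=get_obs(); 
print({k:np.round(v,3) for k,v in o.items() if k in('time','tool_pos','tcp_rot','contact_force','moment','grip_width')})
c=capture("wrist"); pickle.dump((o,c),open("w13.pkl","wb"));cv2.imwrite("pics/w13.png",cv2.resize(c["frame"][90:220,165:345,::-1],(792,572),interpolation=cv2.INTER_CUBIC))
c=capture("top"); cv2.imwrite("pics/t13.png",cv2.resize(c["frame"][:,:,::-1],(768,576),interpolation=cv2.INTER_CUBIC))
E
```

```text
{'time': np.float64(22.0), 'tool_pos': array([512.239, 170.888,  84.168]), 'tcp_rot': array([ 3.139e+00, -1.000e-03,  1.393e+00]), 'contact_force': array([-4.314, -2.423, 20.255]), 'moment': array([-0.456,  1.456,  0.026]), 'grip_width': np.float64(22.275)}
```

View pics/w13.png

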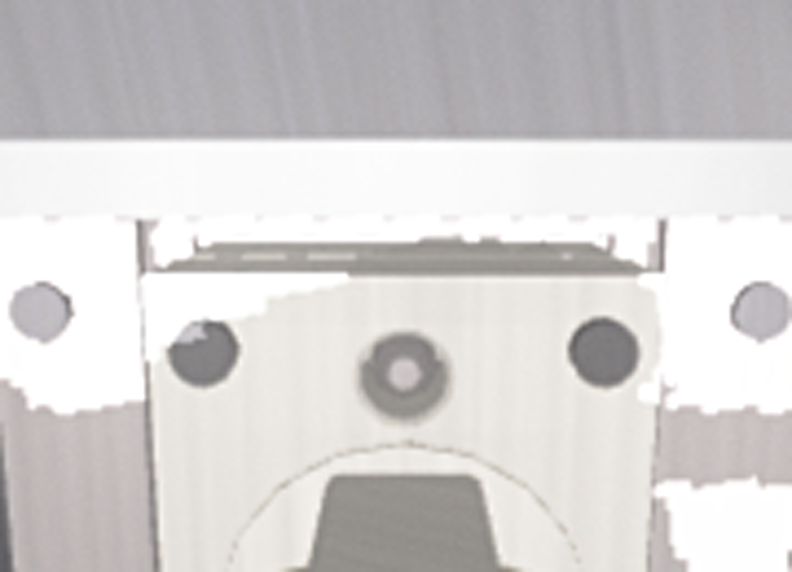

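View pics/t13.png

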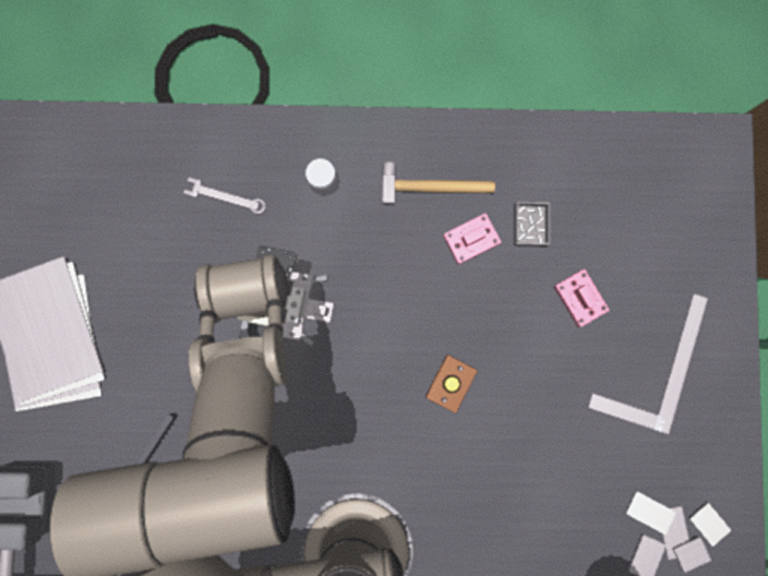

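```bash
python3 -c "
from plant import *
print(close_job()); o=get_obs(); print(o['time'],o['tool_pos'],o['contact_force'])"
```

```text
the job is handed in; nothing more can be done
None
the job is handed in; nothing more can be done
```

The job is done and handed in after 22 s. The tray is home in the holder, the upper half is down on both dowels, and the gripper still holds it pressed shut.

**Tray:** I pushed the tray by its post until it hit the stop. The force rose from 11 to 26 N over about 0.3 mm of travel. After I released the post, the wrist camera put the lower half within about 1 mm of holder_home. I could not re-check the tray's rear edge at the end because the gripper hid it, but the last force readings gave no sign of it being pulled back.

**Housing:** The wrist picture showed the forward dowel off-centre in its hole, so I shifted the part about 0.8 mm before lowering it. The last picture shows that dowel centred. The rear dowel was hidden, so I could not see it.
- **Closure:** The underside stands about 36 mm above the bench, judged by the tool's height since it gripped the part on the bench. Extra push no longer lowers it, so the halves are metal to metal.
- **Push held:** The last reading was 20 N upward on the tool. About 4 N of sideways force and 0.002 rad of tool tilt remain; I tried to ease the sideways force and it only dropped from 5.6 N.

**Bystanders and look-alikes:** In the last top picture the can, hammer, rivet bin, wrench, and the pink and brown look-alikes look unmoved.

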